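Centre the homogeniser's shaft in a splash-capped tube

TASK

Take the hand homogeniser by its handle, lift it out of its stand, and lower its steel shaft through the hole in the cap of the sample tube, the one tube in the rack whose cap has a hole, without ever touching the cap or the tube. Finish while holding it there, still and upright, with the shaft centred in the hole and its end in the lower half of the tube but well clear of the bottom, as it must be before it is switched on. Do not touch the other tubes or disturb anything else on the bench.

Things in the scene. Friction and masses are not known exactly. Their poses are not given: they have to be found in the camera images.
- homogeniser: Cordless hand homogeniser hanging upright in its stand. Round white handle, 33 mm dia, 98 mm long, rubber grip band 25-75 mm up, button to 101 mm. Origin: centre of the handle's flat underside; z up along the axis. Below it a metal nose 20 mm dia, 15 mm long, then a bare steel shaft 8 mm dia ending 120 mm below the origin. About 0.24 kg (+-25%), centre of mass about 27 mm above the origin.
- shaft_tip (a point): Centre of the lower end of the homogeniser's steel shaft, on its long axis, 120 mm below the homogeniser's origin.
- stand: The homogeniser's stand, fixed: foot 115 x 100 mm, post behind, steel ring 58 mm across with a 25 mm hole, its top 140 mm above the bench. Origin: on the bench below the ring's centre. The handle's underside rests on the ring, nose and shaft hang through it, shaft end 20 mm above the bench; it lifts straight up, free once raised 120 mm. Nothing stands above the ring but the handle.
- rack: White foam tube rack, fixed, 92 (x) x 176 (y) x 50 mm (z), origin at the centre of its underside. Eight places 42 mm apart, four along its y by two along its x; six hold 50 ml screw-cap tubes, two are empty. The tops of all caps are 124 mm above the bench.
- sample_tube: The sample tube, in any of the six tubes' places, firmly seated upright. Like the others (clear, 29 mm dia, ribbed blue cap 35 mm across) but with an 18 mm round hole through the middle of its cap (3 mm thick there); tube bore below it 26 mm. Inside floor 115 mm below the cap's top, the lowest 15 mm a cone. Origin: centre of the tube's underside, 6 mm above the bench; z up.
- cap_hole (a point): Centre of the 18 mm hole in the sample tube's cap, level with the cap's top face, 124 mm above the bench; z up. The axis of hole and tube is vertical through this point.
- tube1: Another 50 ml tube in the rack with a plain closed blue cap; origin at the centre of its underside, 6 mm above the bench, cap's top 118 mm above the origin. To be left alone.
- tube2: Another 50 ml tube in the rack with a plain closed blue cap; origin at the centre of its underside, 6 mm above the bench, cap's top 118 mm above the origin. To be left alone.
- tube3: Another 50 ml tube in the rack with a plain closed blue cap; origin at the centre of its underside, 6 mm above the bench, cap's top 118 mm above the origin. To be left alone.
- tube4: Another 50 ml tube in the rack with a plain closed blue cap; origin at the centre of its underside, 6 mm above the bench, cap's top 118 mm above the origin. To be left alone.
- tube5: Another 50 ml tube in the rack with a plain closed blue cap; origin at the centre of its underside, 6 mm above the bench, cap's top 118 mm above the origin. To be left alone.
- beaker: Empty glass beaker, 68 mm across, 90 mm tall, standing between stand and rack. Origin at the centre of its underside. A bystander, to be left alone.
- spare_cap: Loose blue screw cap, 35 mm across, 13 mm tall. Origin at the centre of its underside. A bystander, to be left alone.
- phone: Mobile phone lying flat, 72 x 148 x 8 mm. Origin at the centre of its underside. A bystander, to be left alone.
- marker: Lying marker pen, 130 mm long, 13 mm thick; origin under its middle. A bystander, to be left alone.
- tip_box: Box of pipette tips, 86 x 122 mm, 58 mm tall. Origin at the centre of its underside. A bystander, to be left alone.
- micro_rack: Low yellow rack with microtubes, 90 x 200 mm, 42 mm tall. Origin at the centre of its underside. A bystander, to be left alone.
- wash_bottle: White wash bottle, 68 mm across, 190 mm tall with its bent spout. Origin at the centre of its underside. A bystander, to be left alone.
There are look-alikes about, which are no part of the job. Of the things that look like the homogeniser, the larger one is meant. What is shaped like the stand but turquoise or yellow is not meant.

How it is judged:
By the outcome, as a careful person would: the job done as asked, in the order asked, and still so for the second after the job is handed in, while the arm keeps its last pose, push and grip.
It also fails if it takes over 45 s, if anything falls off the work surface, if the arm or the gripper's body presses on something with over 40 N, if the wrist force passes 120 N, or if a joint passes its speed limit or range.

ROBOT

A 6-joint arm with a two-finger parallel gripper is mounted at the origin on the work surface. World frame = base frame: x ahead of the robot, y to its left, z up, the work surface at z = 0. Lengths are in m, angles in rad, forces in N, time in s.
With the tool pointing down it reaches from about 0.425 to 0.95 m from the base axis. Payload 14.7 kg.
Tool frame: the origin (TCP) lies on the mounting face of the last link; the fingertips stand 173 mm ahead of it and the grasp point (between the pads) lies manip.pinch_z ahead of it (manip.pinch_z is the distance from the TCP to the grasp point, in m); z points along the fingers, y is the line along which they close (so a half turn about z gives the same grasp; the last joint's range is limited). The gripper opens to 85 mm and grips with 20 to 120 N. Pads are 22 mm wide; open, the fingers measure 114 mm over their backs; the gripper's body (76 mm by 85 mm) begins 54 mm behind the grasp point. The pads swing forward as they close: fully open they stand 13 mm farther back than shut.
Start: joints at [1.129, 0.48, 1.596, -0, 1.065, -0.047], TCP at [0.25, 0.6, 0.405] pointing down, gripper open.
Joint ranges: [-2.75, 2.75], [-0.82, 2.05], [0.23, 2.67], [-1.56, 4.7], [0.09, 2.69], [-2.92, 2.92]. Speed limits (rad/s): [1.89, 1.89, 2.39, 3.01, 3.01, 3.01].

INTERFACE

Orientations are given as a rotation vector (axis times angle).
In Python, from bench import manip gives the robot as it stands. The module is installed in compiled form; this text tells all that it offers.
- The arm moves only by the tool play_rows, never from a script. Its argument "motion" is a list that holds one entry, the list of rows, each a list of 5 numbers: the shift along the tool's x, y, z in m, then the turn about the tool's z in degrees, then the finger opening in m, from 0 to 0.0854. In form: [[[tx, ty, tz, spin, fingers], ...]]. A call has 1 to 12 rows; each row is the pose to reach, as a shift and turn from the pose commanded when the call began, along the tool's axes at that moment; what a row does not reach only later rows make up. A row lasts 1/10 s, in which the tool goes at most 50 mm and 8.59 degrees, less where a joint would pass 70% of its speed; a pose out of reach is approached as far as the arm can. A call with a gripper value outside its range is refused whole. The fingers move at their own pace and stop on an object; the grip force is fixed at half the most. Time passes only in rows, so rows that repeat a pose let the fingers close. It gives the time, the measured TCP pose, the force, the opening and the grip force at its end, in the units of the state.
- manip.sense(): the state, without advancing time (a new reading comes with each control period).
- manip.get_image(name): name is "side" or "top" or "wrist"; returns a dict with "image" (420x560x3 uint8, red, green, blue), "z_map" (420x560 float32, m along the optical axis (not along the pixel's ray), 0 where there is no reading), "camera_matrix" (3x3 intrinsics, pixels), "R" (3x3) and "t" (3): a world point X has camera coordinates R X + t; the wrist camera has in their place "tool_from_camera" (4x4, takes a point from camera to tool coordinates, whose origin is the TCP and whose axes are the flange's). Camera axes: x right, y down, z forward; pixel columns grow to the right and rows downward; lengths in m; the calibration is good to about 2 mm. A picture is of the moment at which its call begins: read the wrist's pose just before it.
- manip.finish_job(): hands the job in; it is judged then, once.
Trained networks look in a picture, given as the dict that the camera call returned (one of the last four; its "shot" number tells which), for a name from the list of things; names that differ only in an ending like _2 or _b are one class to them, and where a whole thing is asked for, a point or a joint stands for the part that bears it (a point fixed in the world has none). Each returns a list of dicts, best first, with "confidence" (0 to 1); they miss things now and then, are a little off and sometimes report something else, mostly with a low value. They report only what shows in the picture. A call takes as long as a camera call. They do not tell look-alikes from the thing itself.
- manip.look_for(picture, thing): "at" ([x, y, z] in m, in the coordinates of the camera as it stood for that picture, good to about 4 mm: the middle of the surface that is visible of it).
- manip.trace(picture, thing): "pixels" (420x560 bool, what is visible of it).
- manip.place_of(picture, thing): "at" ([x, y, z] in m, in the coordinates of the camera as it stood for that picture, good to about 4 mm: a listed point, or the origin of a listed thing).
The state is a dict: "clock": time; "joint_pos": joint angles; "joint_vel": joint speeds; "joint_torque": joint torques, N m; "tool_pos": TCP position; "tool_rot": TCP orientation; "contact_force": force on the tool from outside, world axes, zero at the start; "wrist_torque": the same for the moment, N m; "gripper_width": opening from 0.0 (shut) to 1.0 (fully open); "finger_force": force on a finger pad.
Only numpy, scipy, OpenCV 4.12 (cv2) and the standard library are available. Lean on these libraries where they do the work, as an engineer would, in place of code of your own. Each camera call takes 0.05 s, during which the arm holds its last target. There are 200 camera calls.

## Working session

There is one attempt and no reset: what is moved stays moved. The work goes in short steps, Python scripts to look and compute and a tool call to move; the robot and the scene stay as the last step left them, time stands still between calls to the robot, and variables do not carry over. Pictures are saved under pics/ and viewed, at most 10 in all, crops included, and the job is handed in when it is done.

Besides the shell and the picture viewer there is one more tool, called after ">>>" as a command line: name --argument value ..., lists and objects as JSON in quotes. play_rows: Moves the arm, as the interface text tells. Its arguments: {"type":"object","properties":{"motion":{"type":"array"}},"required":["motion"]}

```bash
mkdir -p pics
cat > h.py <<'E'
import numpy as np, cv2
from bench import manip
from scipy.spatial.transform import Rotation as Ro
def shot(n):
    s=manip.sense(); p=manip.get_image(n)
    if n=="wrist":
        T=np.eye(4);T[:3,:3]=Ro.from_rotvec(s["tool_rot"]).as_matrix();T[:3,3]=s["tool_pos"]
        M=T@np.array(p["tool_from_camera"])
    else:
        M=np.eye(4);M[:3,:3]=np.array(p["R"]).T;M[:3,3]=-M[:3,:3]@np.array(p["t"])
    p["M"]=M;return p
def w(p,a): return p["M"][:3,:3]@np.array(a)+p["M"][:3,3]
def cloud(p):
    K=np.array(p["camera_matrix"]);z=p["z_map"];v,u=np.indices(z.shape)
    c=np.stack([(u-K[0,2])/K[0,0]*z,(v-K[1,2])/K[1,1]*z,z],-1)
    return c@p["M"][:3,:3].T+p["M"][:3,3]
def save(p,n,crop=None,f=1):
    im=cv2.cvtColor(p["image"],cv2.COLOR_RGB2BGR)
    if crop: im=im[crop[0]:crop[1],crop[2]:crop[3]]
    cv2.imwrite("pics/"+n+".png",cv2.resize(im,None,fx=f,fy=f))
def px(p,X):
    c=p["M"][:3,:3].T@(np.array(X)-p["M"][:3,3]);q=np.array(p["camera_matrix"])@c;return (q[:2]/q[2]).round(0)
E
python3 - <<'E'
from h import *
np.set_printoptions(precision=4,suppress=True)
s=manip.sense();print(s["tool_pos"],s["tool_rot"],s["clock"],manip.pinch_z)
print(Ro.from_rotvec(s["tool_rot"]).as_matrix())
for n in ["side","top"]:
    p=shot(n);save(p,n)
    print(n,p["M"][:3,3])
    for t in ["homogeniser","stand","cap_hole","sample_tube","tube1","rack","beaker","wash_bottle","tip_box"]:
        for d in manip.place_of(p,t): print(t,w(p,d["at"]),round(d["confidence"],2),px(p,w(p,d["at"])))
E
```

```text
[0.2499 0.5998 0.4041] [-0.6161 -3.0803  0.0019] 0.0 0.1547
[[-0.9231  0.3846 -0.0005]
 [ 0.3846  0.9231 -0.0011]
 [ 0.     -0.0012 -1.    ]]
side [-0.0849 -0.7983  0.7388]
homogeniser [ 0.5303 -0.2795  0.0881] 0.79 [359. 265.]
homogeniser [ 0.5458 -0.1807  0.1428] 0.69 [330. 215.]
stand [ 0.5274 -0.4096  0.0029] 0.98 [407. 338.]
stand [ 0.5469 -0.183  -0.0009] 0.8 [328. 272.]
stand [ 0.6521  0.2631 -0.001 ] 0.56 [243. 174.]
cap_hole [0.5036 0.2482 0.1257] 0.6 [195. 150.]
tube1 [0.4689 0.1669 0.0055] 0.84 [205. 211.]
tube1 [0.464  0.2912 0.0062] 0.62 [177. 190.]
rack [0.4829 0.2289 0.0019] 0.62 [196. 199.]
beaker [ 0.5718 -0.0104  0.0045] 0.92 [284. 228.]
beaker [ 0.3957  0.0099 -0.0007] 0.6 [216. 256.]
wash_bottle [ 0.3307 -0.3366  0.0005] 0.87 [297. 370.]
wash_bottle [ 0.5449 -0.1798  0.1429] 0.46 [329. 215.]
tip_box [ 0.7598 -0.1888 -0.0052] 0.63 [397. 237.]
top [ 0.316  -0.0378  1.1802]
homogeniser [ 0.5492 -0.1782  0.1419] 0.7 [327. 197.]
homogeniser [ 0.5287 -0.2834  0.0881] 0.44 [365. 209.]
stand [ 0.526  -0.4076 -0.0006] 0.87 [401. 215.]
stand [ 0.5461 -0.1827  0.0026] 0.71 [323. 209.]
stand [0.6537 0.2617 0.0003] 0.6 [169. 173.]
stand [0.5062 0.168  0.0071] 0.17 [200. 223.]
cap_hole [0.5038 0.2526 0.1245] 0.65 [159. 216.]
sample_tube [0.508  0.2492 0.006 ] 0.58 [171. 222.]
tube1 [0.4661 0.2086 0.0028] 0.79 [185. 237.]
tube1 [0.4708 0.1617 0.005 ] 0.72 [202. 235.]
tube1 [0.503  0.2526 0.1238] 0.56 [159. 217.]
tube1 [0.469 0.249 0.002] 0.51 [171. 236.]
tube1 [0.5085 0.1682 0.0083] 0.5 [199. 222.]
tube1 [0.49   0.2288 0.0004] 0.49 [178. 229.]
tube1 [0.4612 0.2908 0.0065] 0.48 [155. 238.]
rack [ 0.4888  0.2312 -0.0024] 0.65 [178. 229.]
beaker [ 0.5709 -0.0153  0.0003] 0.87 [264. 201.]
wash_bottle [ 0.3266 -0.3402 -0.0015] 0.59 [381. 286.]
tip_box [ 0.7587 -0.1854 -0.0023] 0.86 [322. 139.]
```

View pics/side.png

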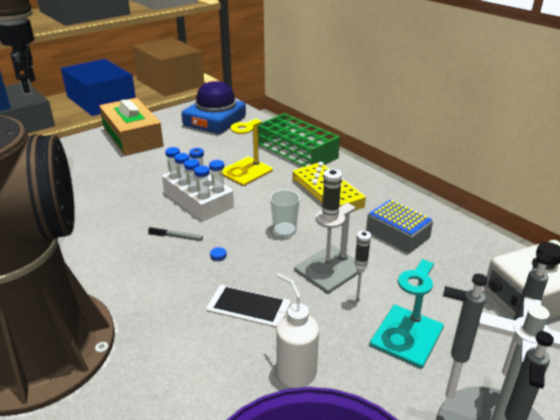

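View pics/top.png

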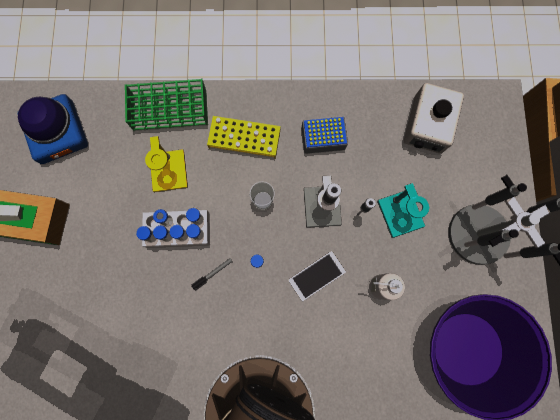

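The side view shows the larger homogeniser in the grey stand at (331,195). The top view shows it at (330,193), and the cap with a hole is in the rack at (160,216). I'll go past the rack for a close look first.

>>> play_rows --motion '[[[-0.32, -0.245, -0.046, 0, 0.085], [-0.32, -0.245, -0.046, 0, 0.085], [-0.32, -0.245, -0.046, 0, 0.085], [-0.32, -0.245, -0.046, 0, 0.085], [-0.32, -0.245, -0.046, 0, 0.085], [-0.32, -0.245, -0.046, 0, 0.085], [-0.32, -0.245, -0.046, 0, 0.085], [-0.32, -0.245, -0.046, 0, 0.085], [-0.32, -0.245, -0.046, 0, 0.085], [-0.32, -0.245, -0.046, 0, 0.085], [-0.32, -0.245, -0.046, 0, 0.085], [-0.32, -0.245, -0.046, 0, 0.085]]]'

```text
clock: 2.2
tool_pos: [0.4505, 0.2518, 0.4505]
tool_rot: [-0.614, -3.081, 0.0]
contact_force: [-0.1, 0.6, -1.1]
gripper_width: 0.999
finger_force: 0.0
```

```bash
cat >> h.py <<'E'
np.set_printoptions(precision=4,suppress=True)
E
python3 - <<'E'
from h import *
s=manip.sense();print(s["tool_pos"],s["tool_rot"],s["clock"])
p=shot("wrist");save(p,"w1");print(p["tool_from_camera"])
np.savez("w1.npz",**{k:p[k] for k in["image","z_map","camera_matrix","M"]})
for t in ["cap_hole","sample_tube","tube1"]:
    for d in manip.place_of(p,t): print(t,w(p,d["at"]),round(d["confidence"],2),px(p,w(p,d["at"])))
E
```

```text
[0.4505 0.2518 0.4505] [-0.6138 -3.0806  0.0001] 2.2
[[ 0.0001 -0.9461 -0.3239  0.0824]
 [ 1.      0.0004 -0.0007  0.0003]
 [ 0.0008 -0.3239  0.9461  0.0303]
 [ 0.      0.      0.      1.    ]]
cap_hole [0.5036 0.2506 0.123 ] 0.92 [299. 239.]
sample_tube [0.5057 0.2509 0.0071] 0.92 [295. 200.]
tube1 [0.4666 0.1615 0.0134] 0.93 [210. 200.]
tube1 [0.4653 0.2922 0.0089] 0.89 [316. 155.]
tube1 [0.4614 0.2487 0.0079] 0.66 [278. 166.]
tube1 [0.4668 0.2083 0.006 ] 0.62 [248. 183.]
tube1 [0.5086 0.164  0.0096] 0.57 [227. 230.]
```

View pics/w1.png

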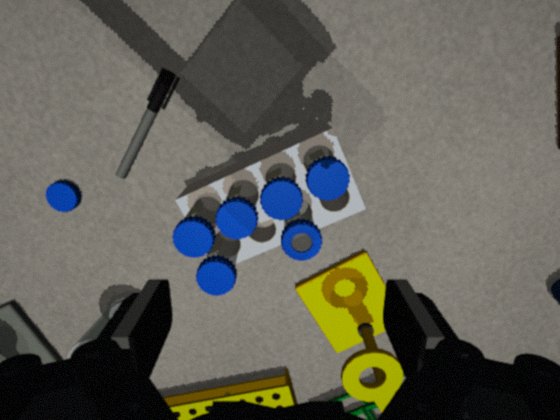

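The wrist view shows the cap with the hole at (301,240). On to the homogeniser.

>>> play_rows --motion '[[[-0.306, -0.362, 0, 0, 0.085], [-0.306, -0.362, 0, 0, 0.085], [-0.306, -0.362, 0, 0, 0.085], [-0.306, -0.362, 0, 0, 0.085], [-0.306, -0.362, 0, 0, 0.085], [-0.306, -0.362, 0, 0, 0.085], [-0.306, -0.362, 0, 0, 0.085], [-0.306, -0.362, 0, 0, 0.085], [-0.306, -0.362, 0, 0, 0.085], [-0.306, -0.362, 0, 0, 0.085], [-0.306, -0.362, 0, 0, 0.085], [-0.306, -0.362, 0, 0, 0.085]]]'

```text
clock: 3.6
tool_pos: [0.5943, -0.2009, 0.4502]
tool_rot: [-0.617, -3.08, -0.001]
contact_force: [-0.2, -0.0, -0.0]
gripper_width: 0.994
finger_force: 0.0
```

Run:
```python
from h import *
q=np.load("w1.npz");C=cloud(q);im=q["image"].astype(int)
m=(np.hypot(C[...,0]-.504,C[...,1]-.2505)<.024)&(C[...,2]>.12)&(C[...,2]<.129)
P=C[m];print("cap",len(P),P.mean(0),cv2.minEnclosingCircle(P[:,:2].astype(np.float32)))
# hole inner contour: top face ring
g=np.uint8(m)*255;cs,h=cv2.findContours(g,cv2.RETR_CCOMP,cv2.CHAIN_APPROX_NONE)
for c,hh in zip(cs,h[0]):
    if len(c)>12:
        (u,v),ax,_=cv2.fitEllipse(c);K=q["camera_matrix"]
        r=q["M"][:3,:3]@np.array([(u-K[0,2])/K[0,0],(v-K[1,2])/K[1,1],1]);o=q["M"][:3,3]
        print("ell",u,v,ax,hh[3],o+r*(.124-o[2])/r[2])
s=manip.sense();print(s["tool_pos"],s["tool_rot"],s["clock"],s["joint_pos"])
p=shot("wrist");save(p,"w2")
for t in ["homogeniser","stand"]:
    for d in manip.place_of(p,t): print(t,w(p,d["at"]),round(d["confidence"],2),px(p,w(p,d["at"])))
C=cloud(p)
for lo,hi in[(.2,.245),(.145,.2),(.135,.142)]:
    m=(np.hypot(C[...,0]-.547,C[...,1]+.18)<.045)&(C[...,2]>lo)&(C[...,2]<hi)
    P=C[m]
    if len(P)>10: print(lo,len(P),P.min(0),P.max(0),cv2.minEnclosingCircle(P[:,:2].astype(np.float32)))
```

```text
cap 965 [0.5046 0.2517 0.1244] ((0.5019659399986267, 0.2507033944129944), 0.02211231179535389)
ell 301.4060363769531 241.21630859375 (37.672725677490234, 40.21974182128906) -1 [0.5056 0.2517 0.124 ]
ell 301.5268859863281 242.26858520507812 (19.184751510620117, 21.538984298706055) 0 [0.5065 0.2514 0.124 ]
ell 289.2561340332031 217.5341796875 (1.7673094272613525, 10.600253105163574) -1 [0.4813 0.2501 0.124 ]
[ 0.5943 -0.2009  0.4502] [-0.6168 -3.0796 -0.0007] 3.6 [-0.3743  0.4082  1.5975  0.0003  1.1369 -1.5499]
homogeniser [ 0.5361 -0.2801  0.0862] 0.8 [170. 148.]
homogeniser [ 0.5441 -0.1772  0.1403] 0.74 [280. 117.]
stand [ 0.5454 -0.1779  0.0029] 0.87 [279. 106.]
stand [ 0.5279 -0.4025  0.0004] 0.75 [ 92. 169.]
0.2 3826 [ 0.5261 -0.1973  0.2003] [ 0.5614 -0.1629  0.2435] ((0.5442615151405334, -0.17932924628257751), 0.01820695400238037)
0.145 125 [ 0.5286 -0.1892  0.1549] [ 0.5411 -0.1639  0.1996] ((0.5362478494644165, -0.17657554149627686), 0.01366210076957941)
0.135 2119 [ 0.517  -0.209   0.1374] [ 0.5919 -0.1515  0.142 ] ((0.5545281171798706, -0.1802252233028412), 0.03768530115485191)
```

View pics/w2.png

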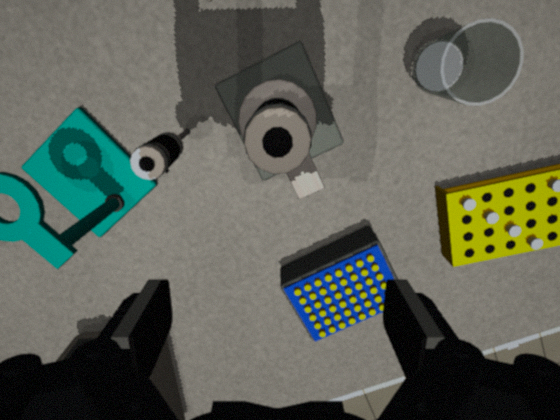

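The handle is at (278,140) in the picture, which fits at (0.544,-0.179). Descend and grip.

>>> play_rows --motion '[[[0.03, 0.001, 0, 0, 0.085], [0.055, 0.001, 0, 0, 0.085], [0.055, 0.001, 0, 0, 0.085], [0.055, 0.001, 0, 0, 0.085], [0.055, 0.001, 0.03, 0, 0.085], [0.055, 0.001, 0.06, 0, 0.085], [0.055, 0.001, 0.085, 0, 0.085], [0.055, 0.001, 0.098, 0, 0.085], [0.055, 0.001, 0.098, 0, 0.085], [0.055, 0.001, 0.098, 0, 0.06], [0.055, 0.001, 0.098, 0, 0.05], [0.055, 0.001, 0.098, 0, 0.042]]]'

```text
clock: 4.95
tool_pos: [0.5444, -0.1791, 0.3538]
tool_rot: [0.616, 3.079, -0.001]
contact_force: [-0.1, 0.7, 0.5]
gripper_width: 0.507
finger_force: 0.0
```

>>> play_rows --motion '[[[0, 0, 0, 0, 0.038], [0, 0, 0, 0, 0.034], [0, 0, 0, 0, 0.03], [0, 0, 0, 0, 0.024], [0, 0, 0, 0, 0.02], [0, 0, 0, 0, 0.02], [0, 0, 0, 0, 0.02], [0, 0, 0, 0, 0.02]]]'

```text
clock: 5.75
tool_pos: [0.5441, -0.1792, 0.3533]
tool_rot: [0.616, 3.08, -0.0]
contact_force: [-2.6, -1.2, 7.6]
gripper_width: 0.371
finger_force: 58.8
```

Run:
```python
from h import *
s=manip.sense();print({k:s[k] for k in ["tool_pos","tool_rot","contact_force","wrist_torque","gripper_width","finger_force","clock"]})
print(Ro.from_rotvec(s["tool_rot"]).as_matrix())
```

```text
{'tool_pos': array([ 0.5441, -0.1792,  0.3533]), 'tool_rot': array([ 0.616 ,  3.0797, -0.0005]), 'contact_force': array([-2.554 , -1.2087,  7.6347]), 'wrist_torque': array([-0.0788,  0.3439, -0.0129]), 'gripper_width': 0.37085645928863686, 'finger_force': 58.7661337852478, 'clock': 5.75}
[[-0.9231  0.3847  0.0008]
 [ 0.3847  0.9231 -0.0005]
 [-0.0009 -0.0001 -1.    ]]
```

Gripped at about 33 mm with 59 N. Now lift straight up, slowly at first.

>>> play_rows --motion '[[[0, 0, -0.005, 0, 0.02], [0, 0, -0.015, 0, 0.02], [0, 0, -0.03, 0, 0.02], [0, 0, -0.05, 0, 0.02], [0, 0, -0.07, 0, 0.02], [0, 0, -0.09, 0, 0.02], [0, 0, -0.11, 0, 0.02], [0, 0, -0.13, 0, 0.02], [0, 0, -0.15, 0, 0.02], [0, 0, -0.16, 0, 0.02], [0, 0, -0.165, 0, 0.02], [0, 0, -0.165, 0, 0.02]]]'

```text
clock: 6.95
tool_pos: [0.5439, -0.179, 0.518]
tool_rot: [0.616, 3.08, -0.0]
contact_force: [-0.2, 0.4, -2.3]
gripper_width: 0.376
finger_force: 59.5
```

```bash
cat > m.py <<'E'
from h import *
# fit homogeniser axis from wrist/side cloud in tool frame
def tool():
    s=manip.sense();R=Ro.from_rotvec(s["tool_rot"]).as_matrix();t=np.array(s["tool_pos"]);return s,R,t
E
python3 - <<'E'
from m import *
s,R,t=tool();print(t,s["clock"],s["gripper_width"],s["contact_force"])
for n in["side","top","wrist"]:
    p=shot(n);save(p,n+"2")
    for th in ["homogeniser","shaft_tip"]:
        for d in manip.place_of(p,th)[:2]:
            X=w(p,d["at"]);print(n,th,X,"tool",R.T@(X-t),round(d["confidence"],2),px(p,X))
E
```

```text
[ 0.5439 -0.179   0.518 ] 6.95 0.3763321558449782 [-0.2319  0.3803 -2.3042]
side homogeniser [ 0.5441 -0.1791  0.3064] tool [-0.0002 -0.0001  0.2115] 0.91 [333. 139.]
side homogeniser [ 0.6309 -0.2755  0.008 ] tool [-0.1172 -0.0557  0.5101] 0.61 [389. 274.]
side shaft_tip [ 0.5652 -0.3366  0.016 ] tool [-0.0801 -0.1374  0.502 ] 0.66 [391. 302.]
side shaft_tip [ 0.5452 -0.1825  0.1845] tool [-0.0024 -0.0028  0.3335] 0.59 [331. 197.]
top homogeniser [ 0.5478 -0.1788  0.3005] tool [-0.0034  0.0016  0.2174] 0.79 [337. 181.]
top homogeniser [ 0.634 -0.278  0.009] tool [-0.121  -0.0568  0.509 ] 0.62 [355. 178.]
top shaft_tip [ 0.5675 -0.3406  0.0121] tool [-0.0837 -0.1402  0.5059] 0.36 [378. 200.]
wrist homogeniser [ 0.634  -0.28    0.0136] tool [-0.1218 -0.0587  0.5045] 0.92 [234. 236.]
wrist homogeniser [ 0.5457 -0.1771  0.3057] tool [-0.0009  0.0024  0.2123] 0.82 [281. 245.]
wrist shaft_tip [ 0.5486 -0.1834  0.1866] tool [-0.0059 -0.0023  0.3313] 0.67 [274. 190.]
wrist shaft_tip [ 0.5683 -0.3361  0.0102] tool [-0.0827 -0.1357  0.5078] 0.56 [176. 208.]
```

View pics/side2.png

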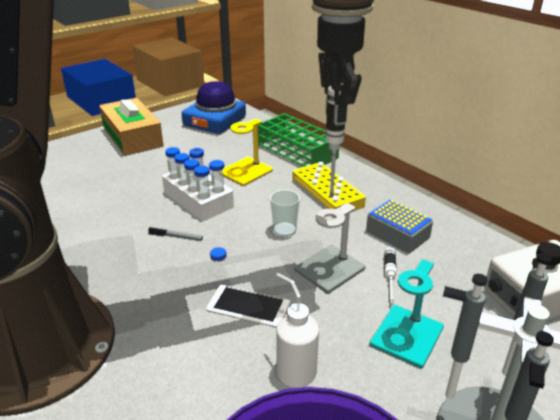

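The side view shows the homogeniser held upright with its shaft hanging free (tip at 331,197). The small look-alike, freestanding at first, now lies at (390,275). It already leaned differently at 3.6 s, before I was near it. Next, measure the shaft axis in the tool frame.

```bash
cat >> m.py <<'E'
from scipy.optimize import least_squares
def axis(p,R,t,zlo=.232,zhi=.335):
    C=(cloud(p)-t)@R; m=(np.hypot(C[...,0],C[...,1])<.02)&(C[...,2]>zlo)&(C[...,2]<zhi)&(p["z_map"]>0)
    P=C[m]
    def f(a):
        c=a[:2]+np.outer(P[:,2]-.28,a[2:]);return np.hypot(*(P[:,:2]-c).T)-.004
    r=least_squares(f,[0,0,0,0],loss="soft_l1",f_scale=.001)
    a=r.x;return len(P),a,np.abs(r.fun).mean(),P[:,2].max(),"tip",a[:2]+a[2:]*.05
E
python3 - <<'E'
from m import *
s,R,t=tool()
for n in["wrist","side"]:
    p=shot(n);print(n,axis(p,R,t)); 
    if n=="wrist": save(p,"w3",(140,340,180,380),3)
E
```

```text
wrist (394, array([-0.0016, -0.0003, -0.0024, -0.0059]), np.float64(0.0001472107932008474), np.float64(0.3323303865189674), 'tip', array([-0.0017, -0.0006]))
side (209, array([-0.0017, -0.0008, -0.0071, -0.003 ]), np.float64(0.0008373695671988605), np.float64(0.3322100955427488), 'tip', array([-0.0021, -0.001 ]))
```

View pics/w3.png

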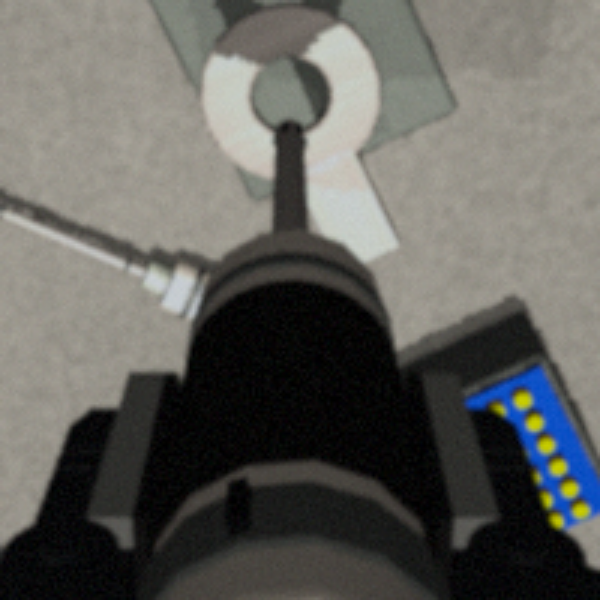

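The shaft is upright within 0.4° and its tip is 1.7 mm off the tool axis. Carry it gently over the tube.

>>> play_rows --motion '[[[0.004, 0.008, 0, 0, 0.02], [0.012, 0.023, 0, 0, 0.02], [0.024, 0.045, 0, 0, 0.02], [0.038, 0.072, 0, 0, 0.02], [0.053, 0.1, 0, 0, 0.02], [0.068, 0.129, 0, 0, 0.02], [0.083, 0.157, 0, 0, 0.02], [0.098, 0.185, 0, 0, 0.02], [0.113, 0.214, 0, 0, 0.02], [0.127, 0.24, 0, 0, 0.02], [0.14, 0.265, 0, 0, 0.02], [0.15, 0.284, 0, 0, 0.02]]]'

```text
clock: 8.7
tool_pos: [0.5136, 0.1435, 0.5179]
tool_rot: [-0.614, -3.081, -0.001]
contact_force: [1.2, -1.1, -1.9]
gripper_width: 0.371
finger_force: 59.6
```

>>> play_rows --motion '[[[0.01, 0.019, 0, 0, 0.02], [0.02, 0.038, 0, 0, 0.02], [0.03, 0.057, 0, 0, 0.02], [0.039, 0.074, 0, 0, 0.02], [0.046, 0.087, 0, 0, 0.02], [0.05, 0.095, 0, 0, 0.02], [0.052, 0.099, 0, 0, 0.02], [0.052, 0.099, 0.01, 0, 0.02], [0.052, 0.099, 0.02, 0, 0.02], [0.052, 0.099, 0.025, 0, 0.02], [0.052, 0.099, 0.025, 0, 0.02], [0.052, 0.099, 0.025, 0, 0.02]]]'

```text
clock: 9.9
tool_pos: [0.505, 0.2519, 0.4926]
tool_rot: [-0.617, -3.08, 0.0]
contact_force: [0.6, -0.6, -2.7]
gripper_width: 0.372
finger_force: 59.6
```

```bash
cat >> m.py <<'E'
def hole(p,R,t,c=(.505,.2515)):
    C=cloud(p);o=p["M"][:3,3];K=np.array(p["camera_matrix"])
    im=p["image"].astype(int); blue=(im[...,2]>im[...,0]+40)
    m=(np.hypot(C[...,0]-c[0],C[...,1]-c[1])<.023)&blue&(C[...,2]>.1215)&(C[...,2]<.128)
    P=C[m]
    # ring fit: outer radius by circle through hull points
    h=cv2.convexHull(P[:,:2].astype(np.float32))[:,0]
    r=least_squares(lambda a:np.hypot(h[:,0]-a[0],h[:,1]-a[1])-a[2],[*c,.0175],loss="soft_l1",f_scale=.001)
    X=np.array([r.x[0],r.x[1],.124]);return len(P),r.x,"tool",R.T@(X-t)
E
python3 - <<'E'
from m import *
s,R,t=tool();print(t,s["clock"],s["gripper_width"],R)
for n in["wrist","top","side"]:
    p=shot(n);print(n,"axis",axis(p,R,t),"hole",hole(p,R,t))
    for th in ["cap_hole","shaft_tip"]:
        for d in manip.place_of(p,th)[:1]:
            X=w(p,d["at"]);print(th,X,R.T@(X-t),round(d["confidence"],2))
    if n=="wrist": save(p,"w4",(120,320,180,380),3)
E
```

```text
[0.505  0.2519 0.4926] 9.9 0.3718876448191355 [[-0.9229  0.3851 -0.0003]
 [ 0.3851  0.9229 -0.0002]
 [ 0.0002 -0.0003 -1.    ]]
wrist axis (392, array([-0.0016, -0.0003, -0.0017, -0.0056]), np.float64(0.0001428036591052675), np.float64(0.33229312989010373), 'tip', array([-0.0017, -0.0006])) hole (714, array([0.5066, 0.2514, 0.0175]), 'tool', array([-0.0017,  0.0002,  0.3686]))
cap_hole [0.5017 0.2515 0.126 ] [ 0.0028 -0.0015  0.3666] 0.67
shaft_tip [0.5104 0.2488 0.1577] [-0.0063 -0.0007  0.3348] 0.96
top axis (38, array([-0.0012, -0.0008, -0.0117, -0.0105]), np.float64(0.00035482655854783275), np.float64(0.3296401070893033), 'tip', array([-0.0018, -0.0013])) hole (84, array([0.5057, 0.2503, 0.0168]), 'tool', array([-0.0014, -0.0011,  0.3686]))
cap_hole [0.5062 0.2541 0.1234] [-0.0004  0.0026  0.3691] 0.78
shaft_tip [ 0.5689 -0.3366  0.0131] [-0.2858 -0.5184  0.4796] 0.75
side axis (135, array([-0.0013, -0.0003, -0.0141,  0.0059]), np.float64(0.0011816702306498607), np.float64(0.33484199185778807), 'tip', array([-0.002,  0.   ])) hole (69, array([0.506 , 0.249 , 0.0172]), 'tool', array([-0.0021, -0.0022,  0.3686]))
cap_hole [0.5034 0.2498 0.1228] [ 0.0006 -0.0025  0.3698] 0.57
shaft_tip [ 0.5662 -0.3386  0.0156] [-0.284  -0.5213  0.477 ] 0.71
```

View pics/w4.png

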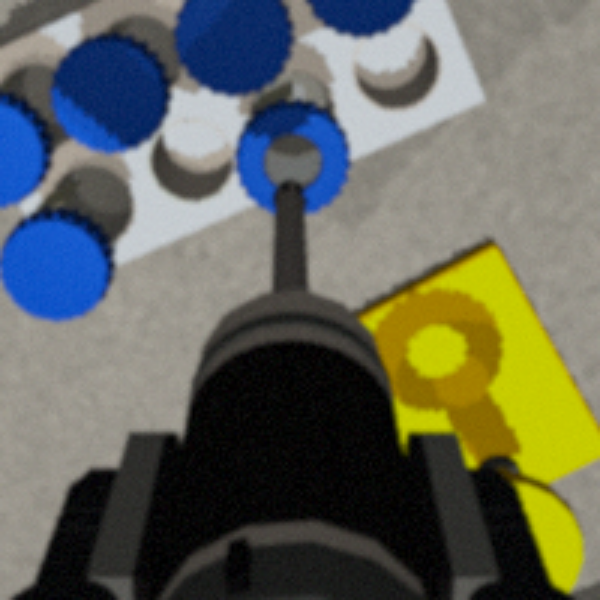

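The view shows the shaft tip at (290,188) in front of the hole at (293,160). Measured in the wrist frame they agree within 1 mm. Lower to just above the cap and check.

>>> play_rows --motion '[[[0, 0.0005, 0.005, 0, 0.02], [0, 0.0005, 0.012, 0, 0.02], [0, 0.0005, 0.02, 0, 0.02], [0, 0.0005, 0.025, 0, 0.02], [0, 0.0005, 0.028, 0, 0.02], [0, 0.0005, 0.028, 0, 0.02], [0, 0.0005, 0.028, 0, 0.02]]]'

```text
clock: 11.05
tool_pos: [0.5051, 0.2527, 0.4648]
tool_rot: [0.616, 3.081, 0.0]
contact_force: [-0.0, -0.3, -2.6]
gripper_width: 0.374
finger_force: 59.6
```

Run:
```python
from m import *
s,R,t=tool();print(t,s["clock"],s["contact_force"])
p=shot("wrist");print("axis",axis(p,R,t),"hole",hole(p,R,t));save(p,"w5",(120,320,180,380),3)
```

```text
[0.5051 0.2527 0.4648] 11.05 [-0.0116 -0.2672 -2.5552]
axis (390, array([-0.0016, -0.0003, -0.0022, -0.005 ]), np.float64(0.00016447356199747348), np.float64(0.333825580920281), 'tip', array([-0.0017, -0.0006])) hole (833, array([0.5066, 0.2514, 0.0178]), 'tool', array([-0.0019, -0.0006,  0.3408]))
```

View pics/w5.png

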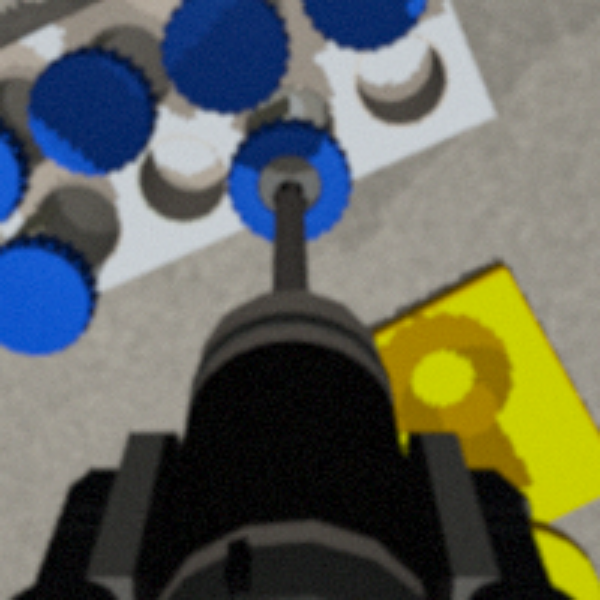

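The tip is centred over the hole (289,187). Lower 90 mm.

>>> play_rows --motion '[[[0, 0, 0.004, 0, 0.02], [0, 0, 0.012, 0, 0.02], [0, 0, 0.022, 0, 0.02], [0, 0, 0.034, 0, 0.02], [0, 0, 0.046, 0, 0.02], [0, 0, 0.058, 0, 0.02], [0, 0, 0.07, 0, 0.02], [0, 0, 0.08, 0, 0.02], [0, 0, 0.086, 0, 0.02], [0, 0, 0.09, 0, 0.02], [0, 0, 0.09, 0, 0.02], [0, 0, 0.09, 0, 0.02]]]'

```text
clock: 12.3
tool_pos: [0.5052, 0.2528, 0.375]
tool_rot: [0.616, 3.08, 0.0]
contact_force: [0.0, -0.4, -1.8]
gripper_width: 0.374
finger_force: 59.6
```

Run:
```python
from m import *
s,R,t=tool();print(t,s["clock"],s["contact_force"],s["wrist_torque"],s["finger_force"],np.abs(s["joint_vel"]).max(),R[:,2])
p=shot("wrist");print("axis",axis(p,R,t,.232,.249),"hole",hole(p,R,t));save(p,"w6",(120,320,180,380),3)
p=shot("side");save(p,"side6",(90,240,130,330),3)
```

```text
[0.5052 0.2528 0.375 ] 12.3 [ 0.0012 -0.4412 -1.7989] [-0.0062  0.0249 -0.0044] 59.64605391025543 0.003890683666205616 [ 0.0005  0.0002 -1.    ]
axis (43, array([ 0.0096, -0.0169,  0.1048, -0.4723]), np.float64(0.003392650773958265), np.float64(0.24898214132691934), 'tip', array([ 0.0148, -0.0405])) hole (1009, array([0.5064, 0.2515, 0.0179]), 'tool', array([-0.0016, -0.0008,  0.251 ]))
```

View pics/w6.png

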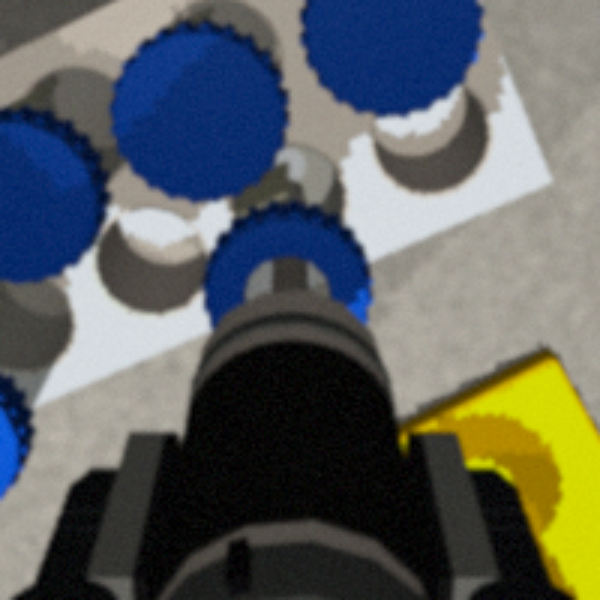

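View pics/side6.png

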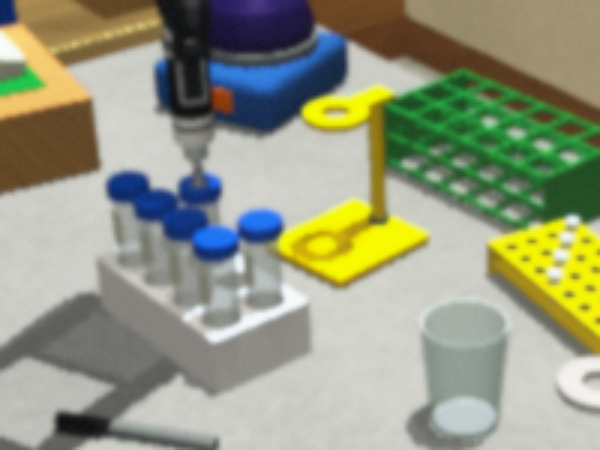

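The shaft stands centred in the hole (290,275) in the wrist crop. The side crop confirms it is the right tube, with the nose clear of the cap.

```bash
python3 -c "
from bench import manip
print(manip.finish_job())"
```

```text
the job is handed in; nothing more can be done
None
```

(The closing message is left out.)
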